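# Pull the filter cassette from the studio dust extractor

### The job

The pigment-dust extractor on the studio bench needs a new filter. First push its open side hatch shut until it clicks home on its ball catch, so that no dust spills; then squeeze the two catches on opposite sides of the filter cassette's head together with the fingers, draw the cassette straight up out of its well, and finish while still holding it, catches squeezed, upright and still, with its underside at least 2 cm above the rim of the well. The hatch must stay shut, and leave the jar, the dropper bottle and the tin alone.

Things in the scene. Friction and masses are not known exactly. Their poses are not given: they have to be found in the camera images.
- extractor: Benchtop dust extractor, grey steel box 240 (x) by 190 (y) by 150 mm high, fixed to the bench. Origin: centre of its underside, on the bench. x runs along its length, away from the robot at yaw 0, out of the slatted grille face; -y points out of the hatch side; z up. Only the well's collar and the cassette stand up from its top. A stub 76 mm across stands 22 mm out of the +y side.
- well (a point): Centre of the filter well's mouth in the extractor's top, at (0, 25) mm in the extractor's frame, level with the rim of the well's black collar (123 by 66 mm), 156 mm above the bench. Axes as the extractor's.
- hatch (a joint): Opening angle of the side hatch, rad: 0 is shut home on the ball catch; grows as it swings out; starts at 0.45 to 1.0. It stays where it is left. Within the last 0.09 rad a spring ball resists until about 0.03, then draws the hatch home and keeps it there; pushing past the ball takes 5 to 13 N near the free edge.
- hatch_hinge (a point): Point on the hatch's vertical hinge axis, 110 mm above the bench, at (-88, -99) mm in the extractor's frame. Its axes turn with the hatch: x runs from the hinge to the hatch's free edge, -y is the hatch's outward normal, z up; with the hatch shut these are the extractor's axes.
- hatch_push (a point): Point for pushing, on the outer face of the hatch, 120 mm from the hinge axis, 110 mm above the bench; axes as hatch_hinge. The hatch is a grey plate 150 mm long, 8 mm thick (the hinge axis lies in its middle plane), 20 to 136 mm above the bench, with a black finger tab on its free edge (12 mm long, 30 mm high, 78 mm above the bench).
- cassette: Filter cassette, white plastic, 0.2 to 0.4 kg, loose but locked in the well. Origin: centre of its underside, at first 94 mm above the bench; axes as the extractor's. Its body, 96 (x) by 40 (y) by 62 mm high, stands in the well with 1.5 mm of play, end shoulders on the rim: it must rise 62 mm to clear the rim. Its head, 78 (x) by 26 (y) mm, stands 50 mm above the rim.
- cassette_grip (a point): Centre of the cassette's head, midway between its two catches at the middle of their height: 91 mm above the cassette's underside, 29 mm above the rim, 21 mm below the top of the head. The catches face +y and -y. Axes as the cassette's.
- catch_left (a joint): How far the catch on the cassette's +y side is pressed in, m: 0 (out, locked) to 0.005 (stop). Its grey ribbed pad, 30 mm long (x), 34 mm high, is centred on cassette_grip in x and z; over both pads 54 mm with the catches out, 44 mm pressed. Spring 3 N at first, 7.5 N at the stop. The tongues, 1.2 mm under a ledge, lock the cassette until both catches are in by 4 mm or more.
- catch_right (a joint): The same for the catch on the cassette's -y side, m: 0 (out, locked) to 0.005 (stop).
- pigment_jar: Bystander: a glass jar with a black lid, 62 mm across, 62 mm high, on the bench by the extractor's +y side. Origin: centre of its underside.
- dropper: Bystander: a small amber dropper bottle, 32 mm across, 102 mm high, on the bench by the extractor's +y side. Origin: centre of its underside.
- ink_tin: Bystander: a flat bare-metal tin, 79 mm across, 34 mm high, on the bench by the extractor's +y side, between the jar and the dropper bottle. Origin: centre of its underside.
Not all that is in view belongs to the job. What is meant by the cassette is not orange, and is the smaller of those in its own colour.

How it is judged (in metres and radians):
On the way, in this order (a step that is already met when the one before it is completed fails the run):
1. the hatch is shut home on its catch while the cassette is still locked in its well (value of joint hatch below 0.02 rad and z of cassette in the frame of extractor below 0.1 m), for 0.2 s.
2. the fingers press both catches in while the cassette still stands in its well (value of joint each of catch_left, catch_right above 0.0035 m and contact force between cassette and the fingers above 3 N and z of cassette in the frame of extractor below 0.104 m), for 0.05 s.
At the end, for the whole second after the job is handed in: The hatch is seated (under 0.02 rad); the cassette's underside is more than 18 mm above the rim of the well (174 mm above the bench); it is held by the fingers with both catches pressed in by more than 3.5 mm, touches the extractor nowhere, is within 0.3 rad of upright and still (under 30 mm/s) (value of joint hatch below 0.02 rad and z of cassette in the frame of extractor above 0.174 m and value of joint each of catch_left, catch_right above 0.0035 m and contact force between cassette and the fingers above 3 N and contact force between cassette and extractor below 0.1 N and angle between cassette's own z axis and vertical below 0.3 rad and linear speed of cassette below 0.03 m/s); the arm keeps its last pose, push and grip.
It fails at once if the jar is pushed about (more than 25 mm) (distance of pigment_jar from where it was at the start of the episode above 0.025 m).
It fails at once if the dropper bottle is pushed about (more than 25 mm) (distance of dropper from where it was at the start of the episode above 0.025 m).
It fails at once if the tin is pushed about (more than 25 mm) (distance of ink_tin from where it was at the start of the episode above 0.025 m).
It also fails if it takes over 51 s, if anything falls off the work surface, if the arm or the gripper's body presses on something with over 40 N, if the wrist force passes 120 N, or if a joint passes its speed limit or range.

### The arm

A 6-joint arm with a two-finger parallel gripper is mounted at the origin on the work surface. World frame = base frame: x ahead of the robot, y to its left, z up, the work surface at z = 0. Lengths are in mm, angles in rad, forces in N, time in s.
With the tool pointing down it reaches from about 325 to 1000 mm from the base axis. Payload 5.1 kg.
Tool frame: the origin (TCP) lies at the very end of the fingers, on their centre line; the grasp point (between the pads) lies 19 mm behind it; z points along the fingers, y is the line along which they close (so a half turn about z gives the same grasp; the last joint's range is limited). The gripper opens to 85 mm and grips with 20 to 120 N. Pads are 22 mm wide; open, the fingers measure 114 mm over their backs; the gripper's body (76 mm by 85 mm) begins 54 mm behind the grasp point. The pads swing forward as they close: fully open they stand 13 mm farther back than shut.
Start: joints at [1.094, 0.124, 1.65, -0, 1.367, -0.083], TCP at [249.424, 600.227, 231.322] pointing down, gripper open.
Joint ranges: [-2.61, 2.61], [-1.02, 2.33], [0.03, 2.71], [-1.35, 4.49], [0.32, 2.68], [-2.91, 2.91]. Speed limits (rad/s): [2.57, 2.57, 3.14, 3.14, 3.14, 3.14].

### API

Orientations are given as a rotation vector (axis times angle).
In Python, from workcell import env gives the robot as it stands. The module is installed in compiled form; this text tells all that it offers.
- The arm moves only by the tool apply_moves, never from a script. Its argument "series" is text: rows parted by semicolons, each of 4 numbers parted by spaces: the shift along the tool's x, y, z scaled (see below), then the turn about the tool's z scaled (see below). A call has 1 to 5 rows; each row is the pose to reach, as a shift and turn from the pose commanded when the call began, along the tool's axes at that moment; what a row does not reach only later rows make up. The controller multiplies each number of a shift by 200 mm and each number of a turn by 45 degrees. A row lasts 1/12 s, in which the tool goes at most 41.7 mm and 7.16 degrees, less where a joint would pass 70% of its speed; a pose out of reach is approached as far as the arm can. A call with a number of a shift or a turn outside -1 to 1 is refused whole. A call with a gripper value outside its range is refused whole. "hand" is the closure, from 0 (fully open) to 1 (shut), set as the call begins (left out, the last holds). The fingers move at their own pace and stop on an object; "squeeze" is the grip in N (left out, the last holds). Time passes only in rows, so rows that repeat a pose let the fingers close. It gives the time, the measured TCP pose, the force, the opening and the grip force at its end, in the units of the state.
- env.get_obs(): the state, without advancing time (a new reading comes with each control period).
- env.read_camera(name): name is "scene" or "top"; returns a dict with "color" (384x512x3 uint8, blue, green, red), "z_map" (384x512 float32, mm along the optical axis (not along the pixel's ray), 0 where there is no reading), "fovy" (degrees; the focal length in pixels is half the picture's height over the tangent of half this angle, whatever the lens; pixels are square), "cx", "cy" (the principal point, pixels), "R" (3x3) and "t" (3): a world point X has camera coordinates R X + t. Camera axes: x right, y down, z forward; pixel columns grow to the right and rows downward; lengths in mm; the calibration is good to about 2 mm. A picture is of the moment at which its call begins.
- env.finish_job(): hands the job in; it is judged then, once.
The state is a dict: "time_s": time; "qpos": joint angles; "dq": joint speeds; "joint_torque": joint torques, N m; "ee_pos": TCP position; "tool_rot": TCP orientation; "contact_force": force on the tool from outside, world axes, zero at the start; "ft_torque": the same for the moment, N m; "gripper_width": finger opening in mm; "finger_force": force on a finger pad.
Only numpy, scipy, OpenCV 4.12 (cv2) and the standard library are available. Lean on these libraries where they do the work, as an engineer would, in place of code of your own. Each camera call takes 0.05 s, during which the arm holds its last target. There are 200 camera calls.

## Working session

There is one attempt and no reset: what is moved stays moved. The work goes in short steps, Python scripts to look and compute and a tool call to move; the robot and the scene stay as the last step left them, time stands still between calls to the robot, and variables do not carry over. Pictures are saved under pics/ and viewed, at most 10 in all, crops included, and the job is handed in when it is done.

Besides the shell and the picture viewer there is one more tool, called as name(argument=value, ...) on one line, values as JSON. apply_moves: Moves the arm, as the interface text tells. Shifts and turns lie within -1 to 1; 1 stands for 200 mm of shift or 45 degrees of turn. Its arguments: {"type":"object","properties":{"series":{"type":"string"},"hand":{"type":"number"},"squeeze":{"type":"number"}},"required":["series"]}

```bash
mkdir -p pics
cat > h.py <<'E'
from workcell import env
import numpy as np, cv2
from scipy.spatial.transform import Rotation as Ro
def cloud(name):
    c=env.read_camera(name); z=c["z_map"]; h,w=z.shape
    f=h/2/np.tan(np.radians(c["fovy"]/2))
    u,v=np.meshgrid(np.arange(w),np.arange(h))
    P=np.stack([(u-c["cx"])/f*z,(v-c["cy"])/f*z,z],-1)
    X=(P-np.array(c["t"]).ravel())@np.array(c["R"])
    X[z==0]=np.nan
    return c["color"],X
E
python3 - <<'E'
from h import *
o=env.get_obs();print(o["ee_pos"],o["tool_rot"],o["gripper_width"],o["time_s"])
for n in("scene","top"):
    c,X=cloud(n);cv2.imwrite(f"pics/{n}0.png",c);np.savez(f"{n}0.npz",c=c,X=X)
E
```

```text
[249.1420463  599.7057751  230.07112052] [-0.61446006 -3.08031199  0.00309428] 85.34551373652113 0.0
```

View pics/scene0.png

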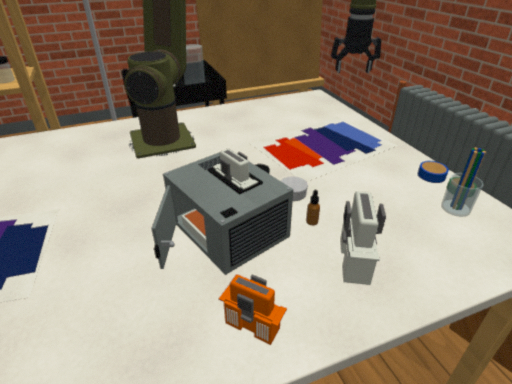

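View pics/top0.png

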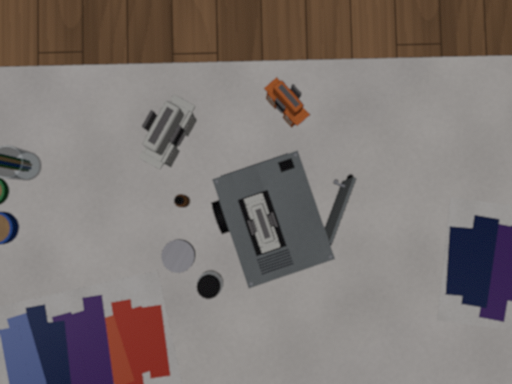

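The top view shows the extractor at about (272,218). Its hatch is open on the right, with the hinge at (330,240) and the free edge at (350,180). The cassette is in the well at (263,222). The jar, tin and dropper are on the left, and the larger white and orange cassettes are decoys.

Run:
```python
from h import *
d=np.load("top0.npz");X=d["X"]
for (v,u) in [(222,263),(180,350),(240,330),(160,285),(150,300),(285,208)]: print(u,v,X[v,u].round(1))
m=np.zeros(X.shape[:2],bool);m[140:295,205:340]=1
top=m&(abs(X[...,2]-150)<5)
P=X[top][:,:2]
r=cv2.minAreaRect(P.astype(np.float32));print("top",r,len(P),np.median(X[top][:,2]))
ha=np.zeros_like(m);ha[165:250,326:362]=1
ha&=(abs(X[...,2]-136)<6)
H=X[ha][:,:2];r2=cv2.minAreaRect(H.astype(np.float32));print("hatch",r2,cv2.boxPoints(r2).round(),len(H))
hd=m&(X[...,2]>195)
K=X[hd];r3=cv2.minAreaRect(K[:,:2].astype(np.float32));print("head",r3,len(K),np.median(K[:,2]))
# extractor frame
b=cv2.boxPoints(r);print(b.round(1))
```

```text
263 222 [554.6  89.8 203.5]
350 180 [ 639.6 -104.9  111.3]
330 240 [511.7 -53.2 133.7]
285 160 [681.8  39.1 149.8]
300 150 [724.7 -11.8  -6.5]
208 285 [410.4 214.2  60.5]
top ((559.5018310546875, 66.6333236694336), (240.45376586914062, 190.211181640625), 17.374025344848633) 8967 148.3876746815548
hatch ((574.8104858398438, -81.78572082519531), (9.151460647583008, 148.79966735839844), 67.77291107177734) [[ 504.  -58.]
 [ 642. -114.]
 [ 645. -106.]
 [ 508.  -49.]] 272
head ((552.0340576171875, 90.75852966308594), (77.5731430053711, 54.47087478637695), 14.626754760742188) 620 203.46893355246465
[[416.4 121.5]
 [473.2 -60. ]
 [702.6  11.8]
 [645.8 193.3]]
```

```bash
cat >> h.py <<'E'
C=np.array([559.5,66.6]);YAW=np.radians(17.37)
ER=np.array([[np.cos(YAW),-np.sin(YAW)],[np.sin(YAW),np.cos(YAW)]])
def go(ex,ey,z,verbose=1):
    "tool-axis shift (units of 200mm) and turn (45deg) from here to extractor-frame xy, height z, tool y along extractor +y"
    o=env.get_obs();p=np.array(o["ee_pos"]);R=Ro.from_rotvec(o["tool_rot"]).as_matrix()
    t=np.r_[C+ER@[ex,ey],z]
    s=R.T@(t-p)/200
    a=np.arctan2(R[1,1],R[0,1]);d=(YAW+np.pi/2-a+np.pi)%(2*np.pi)-np.pi
    e=np.r_[ER.T@(p[:2]-C),p[2]]
    print("E pos",e.round(1),"shift",s.round(4),"turn",round(-np.degrees(d)/45,3),"F_E",(ER.T@np.array(o["contact_force"])[:2]).round(1),round(o["contact_force"][2],1),"t",round(o["time_s"],2),"w",round(o["gripper_width"],1))
E
python3 -c "
from h import *
go(30,-235,330)"
```

```text
E pos [-137.   601.5  230.2] shift [-3.3248 -2.672  -0.4945] turn -0.887 F_E [0.5 0.1] -0.8 t 0.1 w 85.4
```

apply_moves(series="0 0 -0.2 -0.15;0 0 -0.4 -0.3;0 0 -0.5 -0.45;0 0 -0.5 -0.6;0 0 -0.5 -0.75", hand=1, squeeze=60)

```text
time_s: 0.52
ee_pos: [249.8, 600.9, 334.1]
tool_rot: [-0.315, 3.123, 0.006]
contact_force: [-0.4, -0.2, -0.8]
gripper_width: 25.8
finger_force: 0.0
```

```bash
python3 -c "
from h import *
go(30,-235,330)"
```

```text
E pos [-136.1  602.4  334.1] shift [-1.2526 -4.0808  0.0102] turn -0.13 F_E [-0.4 -0.1] -0.8 t 0.52 w 25.8
```

apply_moves(series="-0.06 -0.19 0 -0.13;-0.12 -0.38 0 -0.13;-0.18 -0.57 0 -0.13;-0.24 -0.76 0 -0.13;-0.3 -0.95 0 -0.13")

```text
time_s: 0.93
ee_pos: [345.4, 423.7, 330.6]
tool_rot: [0.466, -3.106, 0.001]
contact_force: [1.2, -0.1, 0.3]
gripper_width: -0.0
finger_force: 0.0
```

apply_moves(series="-0.03 -0.2 0 0;-0.06 -0.4 0 0;-0.09 -0.6 0 0;-0.12 -0.8 0 0;-0.15 -1 0 0")

```text
time_s: 1.35
ee_pos: [432.6, 241.1, 331.0]
tool_rot: [0.466, -3.107, 0.0]
contact_force: [1.2, 0.3, -0.1]
gripper_width: -0.1
finger_force: 0.0
```

apply_moves(series="-0.04 -0.2 0 0;-0.08 -0.4 0 0;-0.12 -0.6 0 0;-0.16 -0.8 0 0;-0.2 -1 0 0")

```text
time_s: 1.77
ee_pos: [529.6, 61.5, 330.9]
tool_rot: [0.465, -3.107, -0.0]
contact_force: [0.3, 0.6, 0.1]
gripper_width: 0.1
finger_force: 0.0
```

apply_moves(series="-0.04 -0.2 0 0;-0.08 -0.4 0 0;-0.12 -0.6 0 0;-0.16 -0.8 0 0;-0.2 -1 0 0")

```text
time_s: 2.18
ee_pos: [626.5, -117.9, 330.6]
tool_rot: [0.465, -3.106, -0.001]
contact_force: [1.3, 0.3, 0.5]
gripper_width: -0.2
finger_force: 0.0
```

```bash
python3 -c "
from h import *
go(30,-240,97)"
```

```text
E pos [   8.8 -196.1  330.6] shift [-0.108  -0.2195  1.1678] turn -0.008 F_E [ 1.4 -0.1] 0.5 t 2.18 w -0.2
```

apply_moves(series="-0.05 -0.11 0.1 0;-0.11 -0.22 0.27 0;-0.11 -0.22 0.47 0;-0.11 -0.22 0.67 0;-0.11 -0.22 0.87 0")

```text
time_s: 2.6
ee_pos: [659.7, -152.1, 154.8]
tool_rot: [0.464, -3.106, -0.001]
contact_force: [0.7, 0.3, -0.1]
gripper_width: -0.1
finger_force: 0.0
```

apply_moves(series="0 0 0.15 0;0 0 0.3 0;0 0 0.3 0;0 0 0.3 0")

```text
time_s: 2.93
ee_pos: [658.2, -151.0, 94.7]
tool_rot: [0.465, -3.102, -0.004]
contact_force: [-0.1, -0.2, 0.2]
gripper_width: -0.1
finger_force: 0.0
```

```bash
python3 -c "
from h import *
go(30,-135,97)
c,X=cloud('scene');cv2.imwrite('pics/s1.png',c)"
```

```text
E pos [  29.3 -237.2   94.7] shift [-0.0007  0.511  -0.0101] turn -0.007 F_E [-0.1 -0.1] 0.2 t 2.93 w -0.1
```

View pics/s1.png

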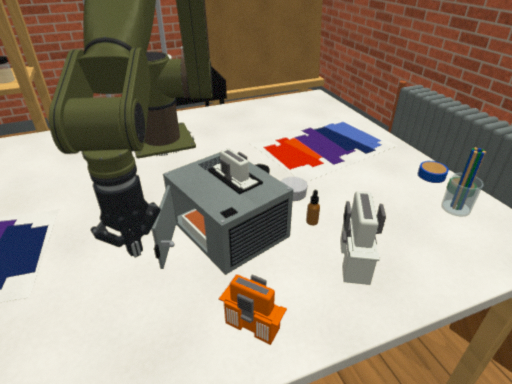

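The closed gripper is at (130,240), outside the hatch at (165,235). Its knuckles stick out sideways, so I'll raise it a little to clear the box top, then push.

apply_moves(series="0 0.05 -0.12 0;0 0.13 -0.12 0;0 0.21 -0.12 0;0 0.29 -0.12 0;0 0.35 -0.12 0")

```text
time_s: 3.4
ee_pos: [646.7, -84.5, 129.2]
tool_rot: [-0.463, 3.086, -0.011]
contact_force: [10.8, -2.7, 8.6]
gripper_width: -0.0
finger_force: 6.7
```

apply_moves(series="0 0.04 0 0;0 0.08 0 0;0 0.11 0 0;0 0.13 0 0;0 0.15 0 0")

```text
time_s: 3.82
ee_pos: [636.8, -55.1, 129.0]
tool_rot: [-0.464, 3.089, -0.007]
contact_force: [6.1, 1.4, 10.5]
gripper_width: 0.0
finger_force: 5.6
```

```bash
python3 -c "
from h import *
go(30,-115,118)
c,X=cloud('top')
m=abs(X[...,2]-136)<6; E=(X[...,:2]-C)@ER
m&=(E[...,1]<-96)&(E[...,1]>-250)&(abs(E[...,0])<90)
H=E[m];print(len(H),H.min(0),H.max(0),np.polyfit(H[:,0],H[:,1],1))"
```

```text
E pos [  37.5 -139.2  129. ] shift [0.0388 0.1213 0.0536] turn -0.007 F_E [ 6.2 -0.5] 10.5 t 3.82 w 0.0Traceback (most recent call last):
  File "<string>", line 7, in <module>
    H=E[m];print(len(H),H.min(0),H.max(0),np.polyfit(H[:,0],H[:,1],1))
                        ~~~~~^^^
    return umr_minimum(a, axis, None, out, keepdims, initial, where)
ValueError: zero-size array to reduction operation minimum which has no identity
```

```bash
python3 -c "
from h import *
c,X=cloud('scene');cv2.imwrite('pics/s2.png',cv2.resize(c[120:300,50:310],None,fx=3,fy=3))"
```

```text
(no output)
```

View pics/s2.png

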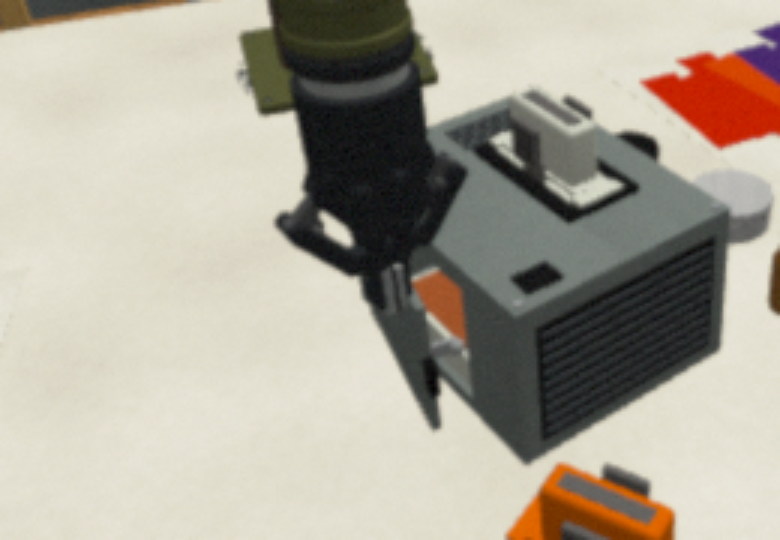

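The fingers slid up onto the hatch's top edge, near (400,300) in the crop, because the sloped finger link wedged on it. I'll lift, back out, turn 90° so the flat finger sides face the hatch, and push lower.

apply_moves(series="0 0 -0.2 0;0 -0.1 -0.3 0.15;0 -0.25 -0.3 0.3;0 -0.4 -0.3 0.45;0 -0.5 -0.3 0.6")

```text
time_s: 4.33
ee_pos: [661.2, -152.5, 183.9]
tool_rot: [0.281, 3.125, -0.002]
contact_force: [0.5, 0.2, -0.5]
gripper_width: -0.3
finger_force: 0.0
```

apply_moves(series="0 0 0 0.15;0 0 0 0.3;0 0 0 0.45;0 0 0 0.6;0 0 0 0.75")

```text
time_s: 4.75
ee_pos: [660.3, -150.5, 182.5]
tool_rot: [1.176, 2.911, 0.001]
contact_force: [-0.7, -0.3, -0.5]
gripper_width: -0.4
finger_force: 0.0
```

apply_moves(series="0 0 0 0.15;0 0 0 0.3;0 0 0 0.45;0 0 0 0.6;0 0 0 0.65")

```text
time_s: 5.17
ee_pos: [660.3, -150.4, 182.6]
tool_rot: [1.871, 2.521, 0.001]
contact_force: [1.0, -0.5, -0.2]
gripper_width: -0.5
finger_force: 0.0
```

```bash
python3 -c "
from h import *
go(30,-220,100)
c,X=cloud('top')
m=abs(X[...,2]-136)<6; E=(X[...,:2]-C)@ER
m&=(E[...,1]<-90)&(E[...,1]>-250)&(abs(E[...,0])<90)
H=E[m];print(len(H),H.min(0),H.max(0),np.polyfit(H[:,0],H[:,1],1))"
```

```text
E pos [  31.4 -237.1  182.6] shift [ 0.086  -0.0085  0.4127] turn -2.012 F_E [ 0.8 -0.8] -0.2 t 5.17 w -0.5
271 [ -87.38936469 -131.98649308] [ 58.62740473 -97.49894366] [  -0.20547904 -116.66485932]
```

apply_moves(series="0 0 0.2 0;0.1 0 0.4 0;0.25 0 0.42 0;0.38 0 0.42 0;0.42 0 0.42 0")

```text
time_s: 5.63
ee_pos: [633.4, -67.4, 96.0]
tool_rot: [-1.861, -2.527, 0.001]
contact_force: [0.1, -0.0, -0.1]
gripper_width: -0.0
finger_force: 0.0
```

apply_moves(series="0.03 0 0 0;0.06 0 0 0;0.09 0 0 0;0.12 0 0 0;0.14 0 0 0")

```text
time_s: 6.05
ee_pos: [627.6, -44.5, 98.0]
tool_rot: [1.868, 2.525, 0.001]
contact_force: [-0.1, -0.1, -0.1]
gripper_width: -0.1
finger_force: 0.2
```

```bash
python3 -c "
from h import *
go(30,-114,98)"
```

```text
E pos [  31.9 -126.4   98. ] shift [ 0.062  -0.0097  0.0001] turn -2.008 F_E [-0.1 -0.1] -0.1 t 6.05 w -0.1
```

apply_moves(series="0.015 0 0 0;0.03 0 0 0;0.045 0 0 0;0.06 0 0 0;0.06 0 0 0")

```text
time_s: 6.47
ee_pos: [624.0, -33.5, 97.6]
tool_rot: [1.869, 2.525, 0.0]
contact_force: [-0.7, -0.3, 0.5]
gripper_width: 0.1
finger_force: 0.0
```

apply_moves(series="0.01 0 0 0;0.015 0 0 0;0.02 0 0 0;0.02 0 0 0")

```text
time_s: 6.8
ee_pos: [623.3, -31.8, 97.5]
tool_rot: [1.865, 2.523, -0.005]
contact_force: [3.6, -9.6, -2.0]
gripper_width: 0.3
finger_force: 5.2
```

```bash
python3 -c "
from h import *
go(30,-114,98)
c,X=cloud('top')
m=abs(X[...,2]-136)<6; E=(X[...,:2]-C)@ER
m&=(E[...,1]<-96.5)&(E[...,1]>-250)&(abs(E[...,0])<90)
H=E[m];print(len(H),H.min(0),H.max(0),np.polyfit(H[:,0],H[:,1],1))"
```

```text
E pos [  31.5 -112.9   97.5] shift [-0.0054 -0.0076 -0.0025] turn -2.007 F_E [  0.6 -10.2] -2.0 t 6.8 w 0.3
54 [ -57.47964255 -102.96195067] [-10.54068739 -96.98620589] [-9.62704636e-03 -1.00257239e+02]
```

apply_moves(series="0.01 0 0 0;0.02 0 0 0;0.02 0 0 0")

```text
time_s: 7.1
ee_pos: [623.3, -31.8, 97.6]
tool_rot: [1.86, 2.517, -0.01]
contact_force: [7.4, -22.5, -5.4]
gripper_width: -0.1
finger_force: 11.8
```

apply_moves(series="0.01 0 0 0;0.02 0 0 0;0.02 0 0 0")

```text
time_s: 7.35
ee_pos: [623.3, -31.7, 97.8]
tool_rot: [1.856, 2.512, -0.016]
contact_force: [10.8, -35.1, -9.1]
gripper_width: 0.1
finger_force: 18.3
```

```bash
python3 -c "
from h import *
go(30,-114,98)"
```

```text
E pos [  31.5 -112.9   97.8] shift [-0.0056 -0.0077 -0.0011] turn -2.007 F_E [ -0.2 -36.8] -9.1 t 7.35 w 0.1
```

That's a hard stop at 36 N, so the hatch should be home. I'll back off and check it.

apply_moves(series="-0.1 0 0 0;-0.3 0 0 0;-0.35 0 -0.2 0;-0.35 0 -0.4 0;-0.35 0 -0.6 0")

```text
time_s: 7.77
ee_pos: [639.8, -89.2, 217.1]
tool_rot: [-1.868, -2.521, 0.002]
contact_force: [1.4, 0.8, -0.7]
gripper_width: 0.0
finger_force: 0.0
```

apply_moves(series="0 0 -0.2 -0.15;0 0 -0.4 -0.3;0 0 -0.6 -0.45;0 0 -0.6 -0.6;0 0 -0.6 -0.75", hand=0)

```text
time_s: 8.18
ee_pos: [641.9, -88.4, 342.5]
tool_rot: [1.043, 2.956, 0.002]
contact_force: [-0.0, 0.2, -0.4]
gripper_width: 60.6
finger_force: 0.0
```

apply_moves(series="0 0 0 -0.15;0 0 0 -0.3;0 0 0 -0.45;0 0 0 -0.6;0 0 0 -0.75")

```text
time_s: 8.6
ee_pos: [640.4, -88.1, 336.9]
tool_rot: [-0.14, -3.137, -0.001]
contact_force: [0.8, -0.1, -0.1]
gripper_width: 85.6
finger_force: 0.0
```

apply_moves(series="0 0 0 -0.15;0 0 0 -0.3;0 0 0 -0.45;0 0 0 -0.5;0 0 0 -0.5")

```text
time_s: 9.02
ee_pos: [640.5, -88.1, 337.0]
tool_rot: [0.466, -3.106, -0.001]
contact_force: [-0.2, 0.3, -0.1]
gripper_width: 85.0
finger_force: 0.0
```

```bash
python3 -c "
from h import *
c,X=cloud('top')
E=(X[...,:2]-C)@ER
m=(abs(X[...,2]-136)<6)&(E[...,1]<-97)&(E[...,1]>-250)&(abs(E[...,0])<90)
H=E[m];print(len(H),H.min(0),H.max(0),np.polyfit(H[:,0],H[:,1],1))
m=(X[...,2]>195)&(X[...,2]<212)&(abs(E[...,0])<60)&(abs(E[...,1]-25)<45)
K=E[m].astype(np.float32);print('head',cv2.minAreaRect(K),len(K))
go(0,25,240)"
```

```text
197 [ -87.62429562 -103.57421124] [ 62.08555093 -97.02921938] [-4.07890147e-03 -1.00065587e+02]
head ((-0.0746307373046875, 24.980342864990234), (54.29068374633789, 77.66004943847656), 89.7359848022461) 618
E pos [  31.1 -171.9  337. ] shift [0.1616 0.983  0.4858] turn -0.008 F_E [0.6 0.5] -0.4 t 9.07 w 85.5
```

The hatch is shut (about 0.004 rad), and the head is at (0,25) in the extractor frame. Next I'll move above it.

apply_moves(series="0.03 0.19 0 0;0.07 0.38 0.05 0;0.1 0.57 0.1 0;0.13 0.75 0.15 0;0.16 0.93 0.2 0")

```text
time_s: 9.48
ee_pos: [554.4, 81.4, 296.9]
tool_rot: [-0.463, 3.107, 0.001]
contact_force: [-0.1, 0.7, -0.3]
gripper_width: 85.3
finger_force: 0.0
```

apply_moves(series="0 0.05 0.1 0;0 0.053 0.25 0;0 0.053 0.28 0;0 0.053 0.28 0")

```text
time_s: 9.82
ee_pos: [550.7, 90.2, 238.2]
tool_rot: [0.464, -3.101, -0.001]
contact_force: [1.0, -0.9, 0.4]
gripper_width: 85.1
finger_force: 0.0
```

```bash
python3 -c "
from h import *
go(0,25,165)"
```

```text
E pos [ -1.4  25.2 238.2] shift [-0.0091 -0.0014  0.3661] turn -0.008 F_E [ 0.7 -1.1] 0.4 t 9.82 w 85.1
```

apply_moves(series="0 0 0.1 0;-0.005 0 0.2 0;-0.005 0 0.3 0;-0.005 0 0.365 0;-0.005 0 0.365 0", squeeze=40)

```text
time_s: 10.23
ee_pos: [552.4, 89.7, 166.1]
tool_rot: [0.463, -3.103, -0.001]
contact_force: [-1.0, 0.1, -0.7]
gripper_width: 85.5
finger_force: 0.0
```

```bash
python3 -c "
from h import *
go(0,25,165)
c,X=cloud('scene');cv2.imwrite('pics/s3.png',cv2.resize(c[80:280,130:330],None,fx=3,fy=3))"
```

```text
E pos [  0.2  24.2 166.1] shift [0.0008 0.004  0.0056] turn -0.009 F_E [-1.   0.4] -0.7 t 10.23 w 85.5
```

View pics/s3.png

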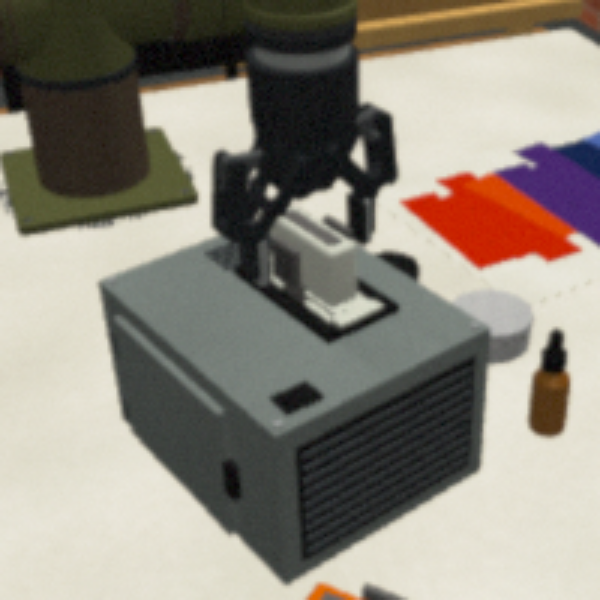

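The hatch is flush and shut, with its tab at (232,478). The fingers straddle the head, at (250,260) and (362,220). Now I'll close them.

apply_moves(series="0 0 0 0;0 0 0 0;0 0 0 0;0 0 0 0;0 0 0 0", hand=1, squeeze=40)

```text
time_s: 10.7
ee_pos: [555.0, 91.6, 172.4]
tool_rot: [-0.465, 3.102, 0.003]
contact_force: [-3.3, 4.0, 8.9]
gripper_width: 37.9
finger_force: 41.9
```

apply_moves(series="0 0 0 0;0 0 0 0;0 0 0 0;0 0 0 0;0 0 0 0")

```text
time_s: 11.12
ee_pos: [555.0, 91.6, 172.3]
tool_rot: [-0.465, 3.102, 0.003]
contact_force: [-3.5, 3.9, 10.3]
gripper_width: 37.8
finger_force: 41.9
```

```bash
python3 -c "
from h import *
go(0,25,165)
c,X=cloud('scene');cv2.imwrite('pics/s4.png',cv2.resize(c[110:210,170:290],None,fx=6,fy=6,interpolation=cv2.INTER_CUBIC))"
```

```text
E pos [  3.1  25.2 172.3] shift [ 0.0158 -0.0013  0.0365] turn -0.007 F_E [-2.2  4.8] 10.3 t 11.12 w 37.8
```

View pics/s4.png

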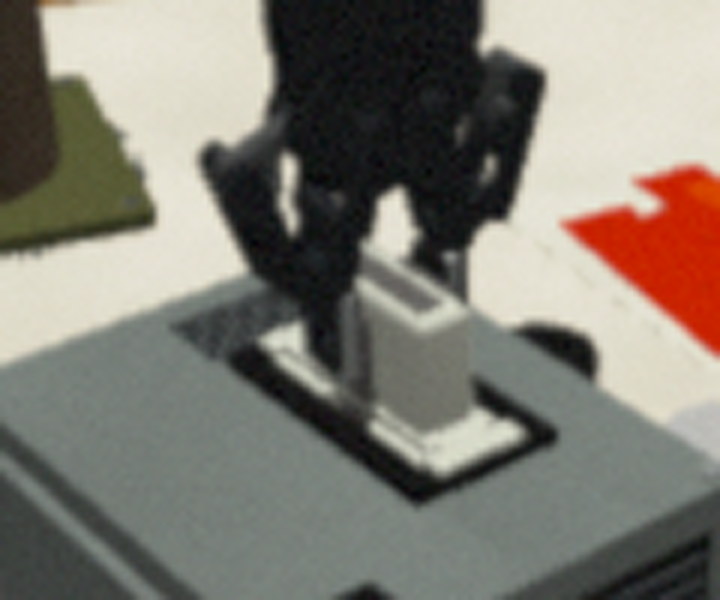

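```bash
python3 -c "
from h import *
c,X=cloud('scene');E=(X[...,:2]-C)@ER
g=c.max(-1)
# rows on crop: print E coords at pixels on finger/pad/head/shoulder
for n,(u,v) in dict(finger=(320,340),fingerlow=(325,365),pad=(356,350),padlow=(352,390),head=(410,360),shoulder=(275,340),sh2=(440,450),padup=(362,310),f2=(455,265),fl=(310,320),fr=(335,340),fr2=(345,340)).items():
    uu,vv=170+u//6,110+v//6
    print(n,E[vv,uu].round(1),X[vv,uu,2].round(1),c[vv,uu])
m=(g<60)&(E[...,1]<22)&(E[...,1]>-20)&(abs(E[...,0])<40)&(X[...,2]>163)&(X[...,2]<200)
Z=X[...,2]
for a in range(163,200,6):
    k=m&(Z>=a)&(Z<a+6)
    if k.sum(): print(a,k.sum(),E[k].min(0).round(1),E[k].max(0).round(1))
"
```

```text
finger [ 7.  -7.9] 194.2 [26 24 25]
fingerlow [ 9.5 -7.6] 185.1 [30 33 35]
pad [14.2  2.5] 188.5 [71 72 71]
padlow [4.9 5.2] 164.7 [72 80 78]
head [34.5 11.6] 189.5 [ 97 110 107]
shoulder [-52.6   8.9] 159.9 [191 208 204]
sh2 [52.4 10.5] 160.5 [191 210 206]
padup [ 6.9 11.1] 199.5 [88 93 95]
f2 [14.  47.2] 206.9 [81 83 81]
fl [ 0.4 -8.2] 198.8 [45 50 46]
fr [10.1 -4.8] 194.5 [32 31 26]
fr2 [13.3 -1.8] 194.8 [68 70 68]
169 5 [12.6  2.8] [15.7  6.5]
175 3 [ 8.  -4.2] [16.   4.2]
181 9 [-0.5 -7.6] [16.5  4.8]
187 13 [-0.4 -9.1] [14.1  5.5]
193 14 [ 0.4 -9.6] [16.2  4.2]
199 3 [-3.1 -8.4] [10.1 -4.5]
```

The depth points put the finger on the pad (centre x about 3), and both pads are pressed to about ±22 mm from the centre. I'll start a gentle lift.

apply_moves(series="0 0 -0.02 0;0 0 -0.04 0;0 0 -0.07 0;0 0 -0.1 0;0 0 -0.1 0")

```text
time_s: 11.63
ee_pos: [553.7, 90.4, 189.5]
tool_rot: [-0.465, 3.106, 0.0]
contact_force: [0.7, 0.9, -2.2]
gripper_width: 38.0
finger_force: 40.9
```

```bash
python3 -c "
from h import *
go(0,25,165)
c,X=cloud('scene');E=(X[...,:2]-C)@ER
m=(abs(E[...,0]-52)<5)&(abs(E[...,1]-12)<8)&(X[...,2]>152);print(np.median(X[m][:,2]),m.sum())
m=(E[...,0]>20)&(E[...,0]<42)&(abs(E[...,1]-25)<14)&(X[...,2]>180);print('top',np.percentile(X[m][:,2],95))"
```

```text
E pos [  1.6  24.5 189.5] shift [0.0081 0.0025 0.1226] turn -0.008 F_E [0.9 0.7] -2.2 t 11.63 w 38.0
163.91286499334623 43
top 493.67608464628734
```

apply_moves(series="0 0 -0.05 0;0 0 -0.1 0;0 0 -0.15 0;0 0 -0.2 0;0 0 -0.25 0")

```text
time_s: 12.1
ee_pos: [553.4, 90.3, 239.9]
tool_rot: [0.465, -3.107, 0.001]
contact_force: [0.1, 0.5, -3.7]
gripper_width: 37.6
finger_force: 41.4
```

apply_moves(series="0 0 -0.05 0;0 0 -0.1 0;0 0 -0.15 0;0 0 -0.2 0;0 0 -0.2 0")

```text
time_s: 12.52
ee_pos: [554.6, 90.5, 281.6]
tool_rot: [-0.465, 3.102, -0.001]
contact_force: [0.8, 0.1, -3.2]
gripper_width: 37.8
finger_force: 41.4
```

apply_moves(series="0 0 0 0;0 0 0 0;0 0 0 0;0 0 0 0;0 0 0 0")

```text
time_s: 12.93
ee_pos: [553.1, 90.4, 277.5]
tool_rot: [0.465, -3.106, -0.0]
contact_force: [-0.3, -0.0, -3.2]
gripper_width: 37.7
finger_force: 41.4
```

```bash
python3 -c "
from h import *
go(0,25,165)
c,X=cloud('scene');cv2.imwrite('pics/s5.png',cv2.resize(c[60:260,140:340],None,fx=3,fy=3))
E=(X[...,:2]-C)@ER;Z=X[...,2]
m=(c.min(-1)>95)&(abs(E[...,0]-10)<50)&(abs(E[...,1]-20)<30)&(Z>165)&(Z<320);print(m.sum(),np.percentile(Z[m],[1,50,99]).round(1))"
```

```text
E pos [  1.   24.6 277.5] shift [0.0044 0.0018 0.5625] turn -0.007 F_E [-0.3  0.1] -3.2 t 12.93 w 37.7
1529 [200.7 252.5 312. ]
```

View pics/s5.png

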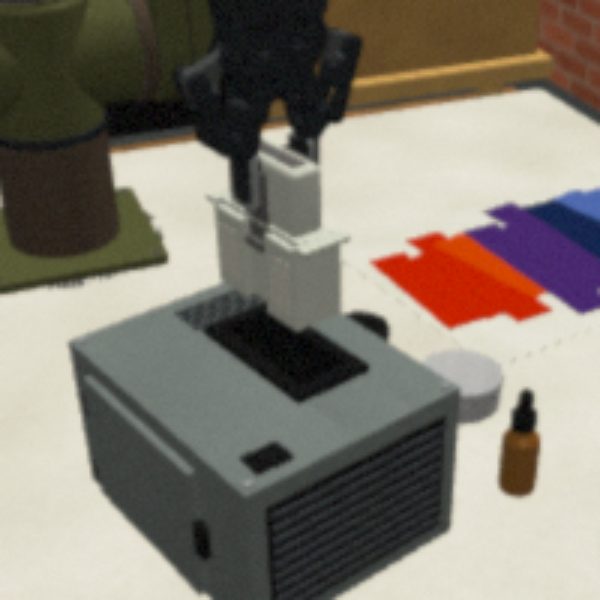

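The cassette is out and upright. Its underside, near (300,325), is about 200 mm above the bench, and the hatch is still shut with its tab at (202,540). I'll hand it in.

```bash
python3 -c "
from workcell import env
print(env.finish_job())"
```

```text
the job is handed in; nothing more can be done
None
```

I handed the job in at about 13 s of the 51 s allowed, but the hand-in returned no verdict. At that point the hatch was shut and the gripper was holding the cassette upright and still, catches squeezed, with its underside about 200 mm above the bench, roughly 44 mm above the rim. My first push rode up onto the hatch's top edge, so I pushed again lower. I never went near the jar, tin or dropper.

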